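Mirror the barista's tool row onto the other rest

TASK

The next barista is left-handed: move the three tools (levelling tool, dosing cup, needle tool) from the wooden rest they stand on to the empty wooden rest, one to a bay and in reverse order, so that the tool at the left end of the first rest ends at the right end of the other, the middle one in the middle, and the right one at the left end. Stand each upright in the middle of its bay, tip none of them over on the way, and leave the cork pads and the basket, timer and white tub nearby where they are.

Things in the scene. Friction and masses are not known exactly. Their poses are not given: they have to be found in the camera images.
- leveller: grey round levelling tool, a low squat disc 62 mm in diameter (treat as a plain cylinder) and 32 mm high, 0.31 kg. One of the three things to move. Origin: centre of the underside, z up; its yaw means nothing. Starts upright on its own cork pad in a bay of rest_full
- dosing_cup: open round steel dosing cup without handle, 60 mm in diameter and 59 mm high, straight wall, thin rim, 0.11 kg. One of the three things to move. Origin: centre of the underside, z up; its yaw means nothing. Starts upright on its own cork pad in a bay of rest_full
- needle_tool: dark brown wooden needle tool standing in its round wooden foot (one rigid piece): foot 37 mm in diameter up to 24 mm, above it an upright handle about 21 mm in diameter up to 107 mm, 0.06 kg. One of the three things to move. Origin: centre of the underside, z up; its yaw means nothing. Starts upright on its own cork pad in a bay of rest_full
- pad_leveller: round cork pad, 73 mm in diameter, 3 mm thick, on which the leveller stands at the start, fixed in the middle of one bay of rest_full; it stays there and so marks where the leveller stood. Origin: centre of its underside, on the board's top
- pad_dosing_cup: round cork pad, 72 mm in diameter, 3 mm thick, on which the dosing_cup stands at the start, fixed in the middle of one bay of rest_full; it stays there and so marks where the dosing_cup stood. Origin: centre of its underside, on the board's top
- pad_needle_tool: round cork pad, 51 mm in diameter, 3 mm thick, on which the needle_tool stands at the start, fixed in the middle of one bay of rest_full; it stays there and so marks where the needle_tool stood. Origin: centre of its underside, on the board's top
- rest_full: pale wooden rest with cork pads and the row on it: board 246 (y) x 84 (x) x 12 mm, fixed; four dividers 6 mm thick, 12 mm above the board, make three bays 74 mm wide, open front and back, centred at y = 0.08, 0, -0.08 m. Origin: centre of the underside on the counter; x away from the robot, y to its left within 0.12 rad. Lies left or right
- rest_empty: pale wooden rest without pads, empty, where the row goes: board 246 (y) x 84 (x) x 12 mm, fixed; four dividers 6 mm thick, 12 mm above the board, make three bays 74 mm wide, open front and back, centred at y = 0.08, 0, -0.08 m. Origin: centre of the underside on the counter; x away from the robot, y to its left within 0.12 rad. Lies left or right
- spare_basket: bystander to be left alone: steel filter basket, 67 mm across the rim, 26 mm high; origin: centre of its underside. It stands to the right of both rests
- shot_timer: bystander to be left alone: small cream timer, 58 x 62 x 18 mm; origin: centre of its underside. (Fixed obstacle in the room: a thin black pole, 26 mm thick, stands upright close to the robot's base, axis at x = 0.06, y = -0.08 m, top about 0.7 m above the counter; it stops the arm from turning far to the right, which the job does not need)
- tablet_tub: bystander to be left alone: plain white tub with cap, 49 mm in diameter, 81 mm high; origin: centre of its underside. (Fixed obstacle in the room: the espresso machine behind the rests has its rear edge at x = 0.64 m, 0.17 to 0.5 m above the counter, y = -0.2 to 0.47 m; keep gripper and wrist nearer the robot, e.g. by straight moves between the rests)
Mind the look-alikes: they are no part of the job. What is shaped like the needle_tool but orange or red is not meant.

How it is judged (in metres and radians):
At the end, for the whole second after the job is handed in: Each tool stands upright (within 0.1 rad), released and at rest on rest_empty, within 12 mm of its bay's centre along and across the rest, in reverse order: a tool whose pad lies at y = Y in the frame of rest_full stands at y = -Y in the frame of rest_empty (x of leveller in the frame of rest_empty between -0.012 and 0.012 m and z of leveller in the frame of rest_empty between 0.008 and 0.016 m and angle between each of leveller, dosing_cup, needle_tool's own z axis and vertical below 0.1 rad and linear speed of each of leveller, dosing_cup, needle_tool below 0.02 m/s and ((y of pad_leveller in the frame of rest_full between 0.05 and 0.11 m and y of leveller in the frame of rest_empty between -0.092 and -0.068 m) or (y of pad_leveller in the frame of rest_full between -0.03 and 0.03 m and y of leveller in the frame of rest_empty between -0.012 and 0.012 m) or (y of pad_leveller in the frame of rest_full between -0.11 and -0.05 m and y of leveller in the frame of rest_empty between 0.068 and 0.092 m)) and x of dosing_cup in the frame of rest_empty between -0.012 and 0.012 m and z of dosing_cup in the frame of rest_empty between 0.008 and 0.016 m and ((y of pad_dosing_cup in the frame of rest_full between 0.05 and 0.11 m and y of dosing_cup in the frame of rest_empty between -0.092 and -0.068 m) or (y of pad_dosing_cup in the frame of rest_full between -0.03 and 0.03 m and y of dosing_cup in the frame of rest_empty between -0.012 and 0.012 m) or (y of pad_dosing_cup in the frame of rest_full between -0.11 and -0.05 m and y of dosing_cup in the frame of rest_empty between 0.068 and 0.092 m)) and x of needle_tool in the frame of rest_empty between -0.012 and 0.012 m and z of needle_tool in the frame of rest_empty between 0.008 and 0.016 m and ((y of pad_needle_tool in the frame of rest_full between 0.05 and 0.11 m and y of needle_tool in the frame of rest_empty between -0.092 and -0.068 m) or (y of pad_needle_tool in the frame of rest_full between -0.03 and 0.03 m and y of needle_tool in the frame of rest_empty between -0.012 and 0.012 m) or (y of pad_needle_tool in the frame of rest_full between -0.11 and -0.05 m and y of needle_tool in the frame of rest_empty between 0.068 and 0.092 m))); the robot touches nothing.
It fails at once if a tool is tipped over by more than 0.6 rad (angle between any of leveller, dosing_cup, needle_tool's own z axis and vertical above 0.6 rad).
It fails at once if the basket, timer or white tub is shifted by more than 15 mm (distance of any of spare_basket, shot_timer, tablet_tub from where it was at the start of the episode above 0.015 m).
It also fails if it takes over 83 s, if anything falls off the work surface, if the arm or the gripper's body presses on something with over 40 N, if the wrist force passes 120 N, or if a joint passes its speed limit or range.

ROBOT

A 7-joint arm with a two-finger parallel gripper is mounted at the origin on a cart in front of the work surface, level with it; the furniture and walls round the work are solid. World frame = base frame: x ahead of the robot, y to its left, z up, the work surface at z = 0. Lengths are in mm, angles in rad, forces in N, time in s.
With the tool pointing down it reaches from about 425 to 1025 mm from the base axis. Payload 3.6 kg.
Tool frame: the origin (TCP) lies between the finger pads; the fingertips stand 19 mm ahead of it and the grasp point (between the pads) is the TCP (ctrl.tips_ahead is the distance from the TCP to the fingertips, in mm); z points along the fingers, y is the line along which they close (so a half turn about z gives the same grasp; the last joint's range is limited). The gripper opens to 85 mm and grips with 20 to 120 N. Pads are 22 mm wide; open, the fingers measure 114 mm over their backs; the gripper's body (76 mm by 85 mm) begins 54 mm behind the grasp point. The pads swing forward as they close: fully open they stand 13 mm farther back than shut.
Start: joints at [-1.262, 0.591, 0.048, 1.609, -0.033, 0.943, -0.034], TCP at [284.193, 666.981, 227.502] pointing down, gripper open.
Joint ranges: [-2.69, 2.69], [-0.47, 2.24], [-1.27, 1.36], [0.19, 2.51], [-1.53, 4.68], [0.08, 2.07], [-3.09, 3.09]. Speed limits (rad/s): [2.57, 2.57, 3.14, 3.14, 3.14, 3.14, 3.14].

INTERFACE

Orientations are given as a 3x3 rotation matrix whose columns are the frame's x, y, z axes.
In Python, from plant import ctrl gives the robot as it stands.
- The arm moves only by the tool carry_out, never from a script. Its argument "plan" is a list of rows, each a list of 3 entries, a list of its own where there are three numbers: the shift along the tool's x, y, z in cm, then the turn, a rotation vector about the tool's x, y, z in rad, then the opening, from 0 (shut) to 1 (fully open). In form: [[[dx, dy, dz], [wx, wy, wz], grip], ...]. A call has 1 to 5 rows; each row is the pose to reach, as a shift and turn from the pose commanded when the call began, along the tool's axes at that moment; what a row does not reach only later rows make up. A row lasts 1/10 s, in which the tool goes at most 50 mm and 8.59 degrees, less where a joint would pass 70% of its speed; a pose out of reach is approached as far as the arm can. A call with a gripper value outside its range is refused whole. The fingers move at their own pace and stop on an object; "newtons" is the grip in N (left out, the last holds). Time passes only in rows, so rows that repeat a pose let the fingers close. It gives the time, the measured TCP pose, the force, the opening and the grip force at its end, in the units of the state.
- ctrl.state(): the state, without advancing time (a new reading comes with each control period).
- ctrl.grab_frame(name): name is "scene" or "side" or "wrist"; returns a dict with "color" (480x640x3 uint8, blue, green, red), "vertical_fov" (degrees; the focal length in pixels is half the picture's height over the tangent of half this angle, whatever the lens; pixels are square), "cx", "cy" (the principal point, pixels), "k1" (the pictures are not rectified: a ray, as slopes to the right and down, at radius r is drawn at 1 + k1 r^2 times it, then the intrinsics apply), "T" (4x4, takes a point from camera to world coordinates); the wrist camera has in their place "T_tool_cam" (4x4, takes a point from camera to tool coordinates, whose origin is the TCP and whose axes are the flange's). Camera axes: x right, y down, z forward; pixel columns grow to the right and rows downward; lengths in mm; the calibration is good to about 2 mm. A picture is of the moment at which its call begins: read the wrist's pose just before it. There is no depth.
- ctrl.job_done(): hands the job in; it is judged then, once.
The state is a dict: "clock": time; "qpos": joint angles; "dq": joint speeds; "joint_efforts": joint torques, N m; "ee_pos": TCP position; "eef_rot": TCP orientation; "wrist_force": force on the tool from outside, world axes, zero at the start; "moment": the same for the moment, N m; "gripper_width": finger opening in mm; "gripper_force": force on a finger pad.
Only numpy, scipy, OpenCV 4.12 (cv2) and the standard library are available. Lean on these libraries where they do the work, as an engineer would, in place of code of your own. Each camera call takes 0.05 s, during which the arm holds its last target. There are 200 camera calls.

## Working session

There is one attempt and no reset: what is moved stays moved. The work goes in short steps, Python scripts to look and compute and a tool call to move; the robot and the scene stay as the last step left them, time stands still between calls to the robot, and variables do not carry over. Pictures are saved under pics/ and viewed, at most 20 in all, crops included, and the job is handed in when it is done.

Besides the shell and the picture viewer there is one more tool, called after "Emit:" as name(argument=value, ...), one argument or row to a line, values as JSON. carry_out: Moves the arm, as the interface text tells. Its arguments: {"type":"object","properties":{"plan":{"type":"array"},"newtons":{"type":"number"}},"required":["plan"]}

```bash
mkdir -p pics; ls; python3 - <<'E'
from plant import ctrl
import cv2,numpy as np
np.set_printoptions(precision=4,suppress=True)
s=ctrl.state();print(s)
for n in("scene","side","wrist"):
    f=ctrl.grab_frame(n);cv2.imwrite(f"pics/{n}0.png",f["color"]);print(n,{k:v for k,v in f.items() if k!="color"})
E
```

```text
pics
{'clock': 0.0, 'qpos': array([-1.2615,  0.5921,  0.0483,  1.6098, -0.0333,  0.9427, -0.0337]), 'dq': array([ 0.0003, -0.0006, -0.0002, -0.    , -0.0002, -0.0021, -0.0003]), 'joint_efforts': array([  0.0003, -54.8697,   1.5466, -19.8119,   0.0093,   0.0087,
        -0.    ]), 'ee_pos': array([283.8697, 666.216 , 226.3416]), 'eef_rot': array([[-0.92  ,  0.392 , -0.0008],
       [ 0.392 ,  0.92  , -0.0021],
       [-0.0001, -0.0022, -1.    ]]), 'wrist_force': array([-0.0291,  0.4193, -0.8876]), 'moment': array([ 0.0155, -0.0102,  0.0229]), 'gripper_force': 0.0, 'gripper_width': 85.03980495346951}
scene {'vertical_fov': 53.97610039842198, 'cx': 321.993628057398, 'cy': 235.76950156182355, 'k1': 0.015937370792240533, 'T': array([[   0.7718,   -0.4323,    0.4663,  -13.7351],
       [  -0.6358,   -0.535 ,    0.5564, -652.6762],
       [   0.009 ,   -0.7259,   -0.6878,  936.1095],
       [   0.    ,    0.    ,    0.    ,    1.    ]])}
side {'vertical_fov': 42.7910259870671, 'cx': 331.1159452897211, 'cy': 240.25900751483854, 'k1': -0.0884297353542479, 'T': array([[    0.8515,    -0.3421,     0.3975,  -163.361 ],
       [   -0.5244,    -0.5618,     0.6398, -1148.2781],
       [    0.0044,    -0.7532,    -0.6577,  1257.5181],
       [    0.    ,     0.    ,     0.    ,     1.    ]])}
wrist {'vertical_fov': 62.03189379148256, 'cx': 326.70660314851506, 'cy': 245.2903826151692, 'k1': 0.012640043206034485, 'T_tool_cam': array([[   0.0014,   -0.9619,   -0.2735,   68.6572],
       [   1.    ,    0.0014,    0.0001,   -0.31  ],
       [   0.0003,   -0.2735,    0.9619, -146.299 ],
       [   0.    ,    0.    ,    0.    ,    1.    ]])}
```

View pics/scene0.png

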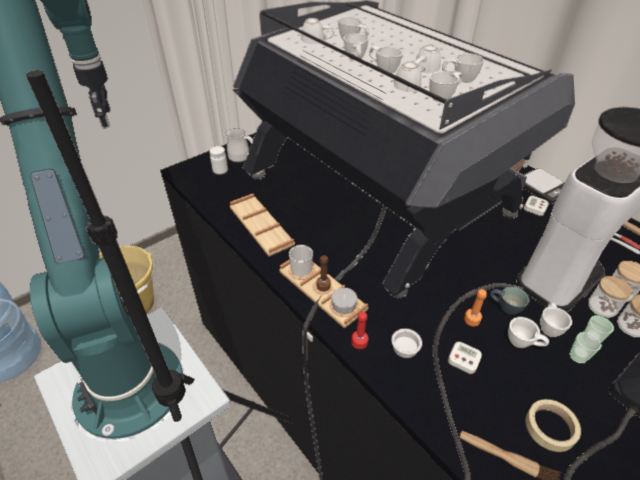

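View pics/side0.png

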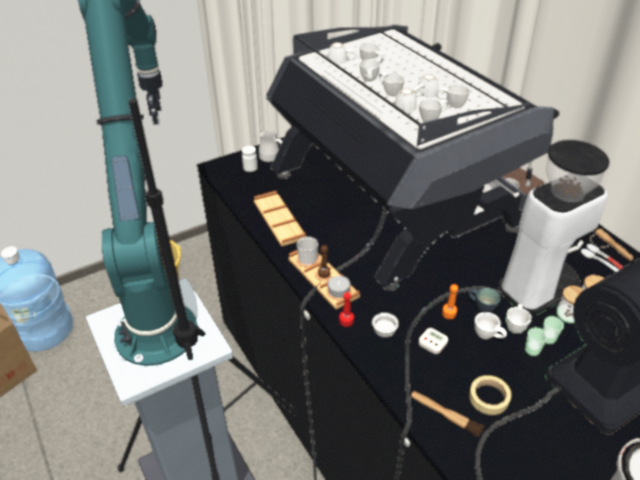

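The scene shows the empty rest on the left at about (261,224). The full rest is at (323,291), holding from left to right the cup (301,260), the brown needle tool (323,275) and the leveller (344,300). There are two look-alikes of the needle tool: red at (360,332) and orange at (474,308). The brown one on its pad is the one meant, and I'll confirm that in a crop.

```bash
python3 - <<'E'
import cv2
a=cv2.imread("pics/scene0.png")[185:365,215:435]
cv2.imwrite("pics/c1.png",cv2.resize(a,(792,648),interpolation=cv2.INTER_CUBIC)[:600])
E
```

```text
(no output)
```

View pics/c1.png

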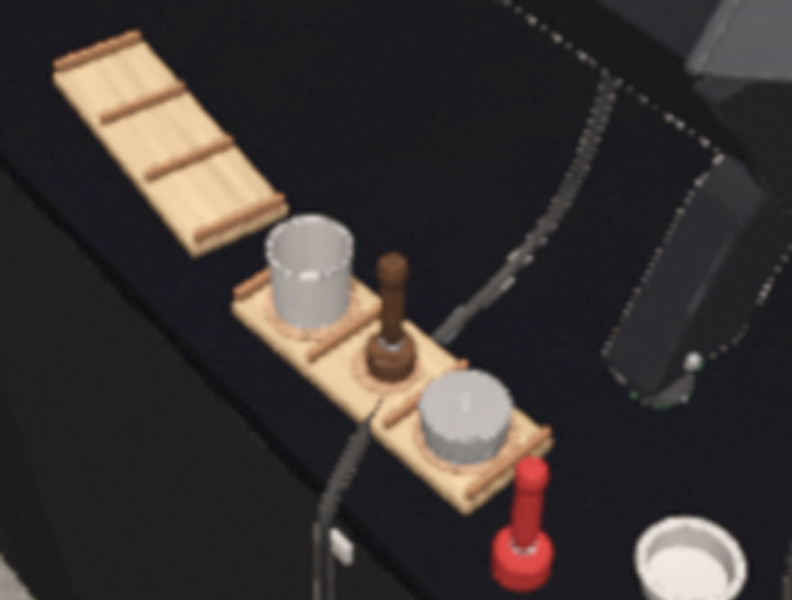

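The crop shows the brown needle tool at (391,360) on its pad in the middle bay, with the red one at (525,560) outside the rest. The brown one is the one meant. Next I'll fit both rests from the divider ends and triangulate coarsely.

```bash
cat > h.py <<'E'
from plant import ctrl
import cv2,numpy as np
from scipy.optimize import least_squares
np.set_printoptions(precision=3,suppress=True)
def cam(f,s=None):
    fl=240/np.tan(np.radians(f["vertical_fov"])/2)
    K=np.array([[fl,0,f["cx"]],[0,fl,f["cy"]],[0,0,1]]);d=np.array([f["k1"],0,0,0])
    if "T" in f:T=f["T"]
    else:
        W=np.eye(4);W[:3,:3]=s["eef_rot"];W[:3,3]=s["ee_pos"];T=W@f["T_tool_cam"]
    return K,d,T
def proj(c,P):
    K,d,T=c;Ti=np.linalg.inv(T)
    return cv2.projectPoints(np.array(P,float).reshape(-1,1,3),cv2.Rodrigues(Ti[:3,:3])[0],Ti[:3,3],K,d)[0].reshape(-1,2)
def back(c,uv,z):
    K,d,T=c
    n=cv2.undistortPoints(np.array(uv,float).reshape(-1,1,2),K,d).reshape(-1,2)
    r=np.c_[n,np.ones(len(n))]@T[:3,:3].T
    return T[:3,3]+r*((np.asarray(z)-T[2,3])/r[:,2])[:,None]
def local(p,L):
    c,s=np.cos(p[2]),np.sin(p[2]);L=np.array(L,float)
    return np.c_[p[0]+c*L[:,0]-s*L[:,1],p[1]+s*L[:,0]+c*L[:,1],L[:,2]]
def fit(c,uv,L,p0):
    r=least_squares(lambda p:(proj(c,local(p,L))-uv).ravel(),p0,x_scale=[10,10,.05],loss="soft_l1")
    return r.x,np.abs(r.fun).reshape(-1,2).max(1)
def snap(n,name):
    s=ctrl.state();f=ctrl.grab_frame(n);cv2.imwrite(f"pics/{name}.png",f["color"]);return cam(f,s),f["color"]
def tool(dst,s=None):  # world xyz displacement target -> tool cm
    s=s or ctrl.state();return s["eef_rot"].T@(np.array(dst)-s["ee_pos"])/10
E
python3 - <<'E'
from h import *
c,_=snap("scene","s1")
o=np.array([215,185])
E=np.array([(55,66),(138,36),(102,118),(184,87),(148,173),(232,142),(195,238),(283,201)])/3.6+o
F=np.array([(235,293),(310,355),(383,313),(387,418),(466,363),(470,493),(550,433)])/3.6+o
L=[(x,y,20) for y in(120,40,-40,-120) for x in(-42,42)]
print(fit(c,E,L,[500,350,0]))
print(fit(c,F,[l for i,l in enumerate(L) if i!=1],[500,100,0]))
print(back(c,np.array([(393,375),(310,312),(465,445),(525,580)])/3.6+o,[15,15,15,0]))
print(ctrl.state()["clock"])
E
```

```text
(array([508.533, 248.297,  -0.102]), array([0.706, 1.216, 1.559, 0.904, 1.563, 0.912, 0.897, 1.28 ]))
(array([494.099, -52.636,   0.055]), array([0.684, 1.006, 4.073, 1.47 , 1.191, 1.325, 1.805]))
[[ 489.8    -63.112   15.   ]
 [ 480.861   21.046   15.   ]
 [ 488.386 -141.375   15.   ]
 [ 454.686 -238.751    0.   ]]
0.2
```

Emit:
carry_out(
  plan=[
    [[-3.5,-3,0],[0,0,0.12],1],
    [[-7,-6,0],[0,0,0.24],1],
    [[-11,-9,0],[0,0,0.36],1],
    [[-14.5,-12,0],[0,0,0.48],1],
    [[-18,-15,0],[0,0,0.6],1],
  ],
)

```text
clock: 0.7
ee_pos: [391.7, 456.5, 227.6]
eef_rot: [[-0.534, 0.846, 0.0], [0.846, 0.534, 0.0], [-0.0, 0.0, -1.0]]
wrist_force: [-0.0, -0.2, -0.2]
gripper_width: 85.5
gripper_force: 0.0
```

```bash
python3 - <<'E'
from h import *
s=ctrl.state();print(s["clock"],s["qpos"],s["ee_pos"],s["eef_rot"],tool([500,250,230],s))
E
```

```text
0.7 [-1.098  0.443  0.22   1.902 -0.129  0.81  -0.246] [391.73  456.488 227.551] [[-0.534  0.846  0.   ]
 [ 0.846  0.534  0.   ]
 [-0.     0.    -1.   ]] [-23.241  -1.863  -0.243]
```

Emit:
carry_out(
  plan=[
    [[-4.6,-0.4,0],[0,0,0.1],1],
    [[-9.2,-0.8,0],[0,0,0.2],1],
    [[-14,-1.2,0],[0,0,0.3],1],
    [[-18.6,-1.6,0],[0,0,0.4],1],
    [[-23.2,-2,0],[0,0,0.46],1],
  ],
)

```text
clock: 1.2
ee_pos: [499.5, 250.4, 227.6]
eef_rot: [[-0.105, 0.994, 0.0], [0.994, 0.105, 0.0], [0.0, 0.0, -1.0]]
wrist_force: [0.1, 1.3, 0.1]
gripper_width: 85.8
gripper_force: 0.0
```

Emit:
carry_out(
  plan=[
    [[0,0,0],[0,0,0],1],
    [[0,0,0],[0,0,0],1],
  ],
)

```text
clock: 1.4
ee_pos: [499.5, 250.7, 227.6]
eef_rot: [[-0.105, 0.995, 0.0], [0.995, 0.105, -0.0], [-0.0, 0.0, -1.0]]
wrist_force: [-0.1, 0.4, 0.2]
gripper_width: 85.3
gripper_force: 0.0
```

```bash
python3 - <<'E'
from h import *
s=ctrl.state();print(s["clock"],s["qpos"],s["ee_pos"],s["eef_rot"])
c,_=snap("wrist","w1");E=[508.5,248.3,-.102]
print(proj(c,local(E,[(x,y,24) for y in(120,40,-40,-120) for x in(-42,42)])))
E
```

```text
1.4 [-0.824  0.402  0.369  1.999 -0.203  0.776 -0.231] [499.495 250.705 227.588] [[-0.105  0.995  0.   ]
 [ 0.995  0.105 -0.   ]
 [-0.     0.    -1.   ]]
[[316.59   61.529]
 [417.485  84.681]
 [297.989 160.979]
 [392.737 181.303]
 [281.577 248.413]
 [370.999 266.424]
 [266.936 326.159]
 [351.688 342.244]]
```

View pics/w1.png

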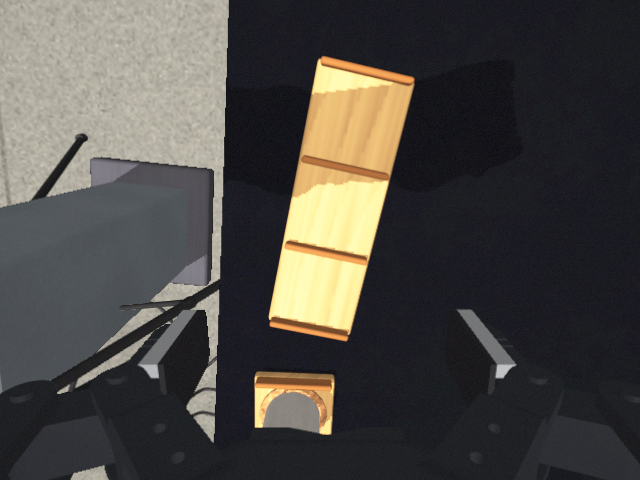

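The wrist view shows the empty rest with divider ends (near/far) at (321,61)/(413,80), (303,159)/(388,177), (286,244)/(367,261) and (271,323)/(348,338). I'll fit the rest from these.

```bash
python3 - <<'E'
from h import *
f=ctrl.grab_frame("wrist");c=cam(f,ctrl.state())
uv=np.array([(321,61),(413,80),(303,159),(388,177),(286,244),(367,261),(271,323),(348,338)])
L=[(x,y,23) for y in(120,40,-40,-120) for x in(-42,42)]
print(fit(c,uv,L,[500,250,-.1]))
s=ctrl.state();print(tool([480,-40,230],s))
E
```

```text
(array([507.351, 254.579,  -0.093]), array([4.354, 4.687, 4.593, 5.28 , 3.687, 4.844, 3.047, 4.801]))
[-28.968  -5.042  -0.285]
```

```bash
python3 - <<'E'
from h import *
f=ctrl.grab_frame("wrist");c=cam(f,ctrl.state())
uv=np.array([(321,61),(413,80),(303,159),(388,177),(286,244),(367,261),(271,323),(348,338)])
for h in(78,80,84):
  for zz in(12,23,40):
    L=[(x,y,zz) for y in(120,40,-40,-120) for x in(-h/2,h/2)]
    p,_=fit(c,uv,L,[500,250,-.1]);print(h,zz,p);r=(uv-proj(c,local(p,L)));print(r.T)
E
```

```text
78 12 [507.125 253.404  -0.099]
[[-0.333  1.098  0.247  0.007 -0.297  0.102 -0.57  -0.087]
 [-1.569 -3.648  0.215 -0.384  0.26   0.703  3.443  3.595]]
78 23 [506.669 254.838  -0.096]
[[ 0.59  -1.111  1.489 -1.51   1.163 -0.896  1.038 -0.689]
 [ 2.682  0.072  1.062  0.074 -1.54  -1.383 -0.453 -0.508]]
78 40 [506.051 256.696  -0.102]
[[ 0.477 -6.193  2.948 -4.43   3.897 -2.069  4.825 -0.422]
 [ 9.513  4.972  2.388 -0.157 -4.448 -5.566 -6.683 -7.796]]
80 12 [507.217 253.316  -0.099]
[[ 0.721 -0.158  1.251 -1.164  0.665 -0.994  0.354 -1.116]
 [-1.42  -4.051  0.35  -0.737  0.382  0.39   3.554  3.316]]
80 23 [506.732 254.947  -0.097]
[[ 1.59  -2.5    2.503 -2.742  2.191 -1.99   2.079 -1.661]
 [ 3.119 -0.133  1.459 -0.092 -1.174 -1.517 -0.114 -0.616]]
80 40 [505.987 257.215  -0.11 ]
[[ 0.477 -8.535  3.716 -5.888  5.34  -2.748  6.868 -0.409]
 [10.725  4.696  3.61  -0.235 -3.222 -5.489 -5.461 -7.597]]
84 12 [507.32  253.288  -0.087]
[[ 4.765 -1.078  3.987 -3.052  2.244 -3.75   0.899 -4.654]
 [-1.181 -3.636  0.335 -0.591  0.169  0.323  3.184  3.08 ]]
84 23 [507.151 255.048  -0.092]
[[ 4.342 -4.705  4.59  -5.288  3.692 -4.844  3.057 -4.794]
 [ 3.638 -0.138  1.808 -0.203 -0.961 -1.709 -0.007 -0.871]]
84 40 [505.9   258.082  -0.125]
[[  0.563 -13.09    5.252  -8.768   8.15   -4.154  10.813  -0.5  ]
 [ 12.919   3.888   5.856  -0.616  -0.947  -5.536  -3.172  -7.379]]
```

Emit:
carry_out(
  plan=[
    [[-4.8,-0.8,0],[0,0,0.05],1],
    [[-9.6,-1.7,0],[0,0,0.05],1],
    [[-14.4,-2.5,0],[0,0,0.05],1],
    [[-19.2,-3.3,0],[0,0,0.05],1],
    [[-24,-4.2,0],[0,0,0.05],1],
  ],
)

```text
clock: 2.05
ee_pos: [483.0, 9.3, 227.6]
eef_rot: [[-0.062, 0.998, 0.001], [0.998, 0.062, 0.001], [0.001, 0.001, -1.0]]
wrist_force: [-0.1, -0.3, 0.3]
gripper_width: 85.5
gripper_force: 0.0
```

Emit:
carry_out(
  plan=[
    [[-4.5,-0.6,0],[0,0,0],1],
    [[-4.5,-0.6,0],[0,0,0],1],
    [[-4.5,-0.6,0],[0,0,0],1],
  ],
)

```text
clock: 2.35
ee_pos: [479.8, -35.9, 227.6]
eef_rot: [[-0.058, 0.998, 0.0], [0.998, 0.058, 0.001], [0.001, 0.0, -1.0]]
wrist_force: [-0.6, 0.6, 0.3]
gripper_width: 85.3
gripper_force: 0.0
```

```bash
python3 - <<'E'
from h import *
s=ctrl.state();print(s["clock"],s["qpos"],s["ee_pos"],s["eef_rot"])
c,_=snap("wrist","w2")
c,_=snap("scene","s2");o=np.array([215,185])
E=np.array([(55,66),(138,36),(102,118),(184,87),(148,173),(232,142),(195,238),(283,201)])/3.6+o
print(fit(c,E,[(x,y,22) for y in(120,40,-40,-120) for x in(-39,39)],[500,350,0]))
E
```

```text
2.35 [-0.372  0.308  0.441  2.16  -0.201  0.711  0.262] [479.772 -35.931 227.581] [[-0.058  0.998  0.   ]
 [ 0.998  0.058  0.001]
 [ 0.001  0.    -1.   ]]
(array([507.318, 246.133,  -0.105]), array([0.501, 0.454, 0.645, 0.196, 0.98 , 0.451, 0.182, 0.722]))
```

View pics/w2.png

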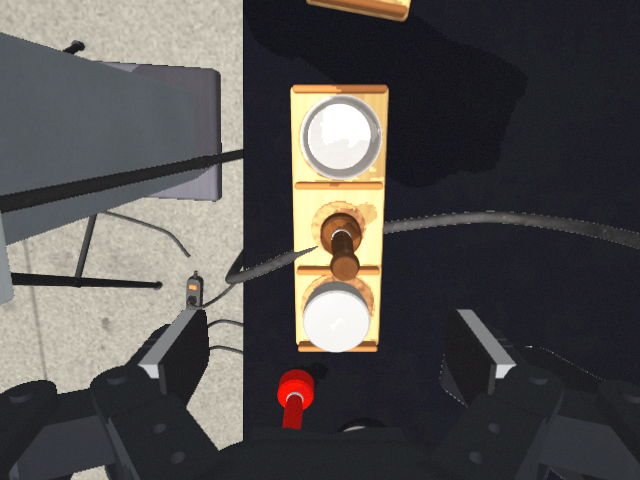

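The wrist view of the full rest shows:
- **Divider ends:** (292,90)/(388,90), (295,186)/(384,185), (297,270)/(380,271), (298,349)/(378,349)
- **Cup rim centre:** (341,137)
- **Needle handle top:** (345,266)
- **Leveller top centre:** (336,321)
- **Red look-alike:** (295,390), outside the rest

The scene and wrist cameras disagree by 8 mm in y on the empty rest, so I'll cross-check on these objects.

```bash
python3 - <<'E'
from h import *
c=cam(ctrl.grab_frame("wrist"),ctrl.state());cs=cam(ctrl.grab_frame("scene"))
uv=np.array([(292,90),(388,90),(295,186),(384,185),(297,270),(380,271),(298,349),(378,349)])
L=[(x,y,23) for y in(120,40,-40,-120) for x in(-39,39)]
p,r=fit(c,uv,L,[490,-60,.05]);print(p,r)
o=np.array([215,185])
F=np.array([(310,355),(383,313),(387,418),(466,363),(470,493),(550,433)])/3.6+o
print(fit(cs,F,L[2:],p))
print(back(c,[(341,137),(345,266),(336,321)],[74,122,47]))
print(back(cs,np.array([(310,252),(392,262),(465,403)])/3.6+o,[74,120,47]))
W=np.array([(-39,80,15),(-39,0,15),(-39,-80,15)])
print(local(p,[(0,80,0),(0,0,0),(0,-80,0)]))
E
```

```text
[492.694 -49.863   0.065] [1.864 1.987 0.227 0.954 2.214 1.148 0.446 0.341]
(array([490.873, -55.195,   0.066]), array([0.595, 3.159, 1.352, 0.122, 0.168, 1.003]))
[[ 486.739   31.902   74.   ]
 [ 493.814  -50.019  122.   ]
 [ 494.973 -127.773   47.   ]]
[[ 484.089   23.162   74.   ]
 [ 494.317  -54.628  120.   ]
 [ 494.242 -132.753   47.   ]]
[[ 487.505   29.969    0.   ]
 [ 492.694  -49.863    0.   ]
 [ 497.883 -129.694    0.   ]]
```

```bash
python3 - <<'E'
from h import *
s=ctrl.state();c=cam(ctrl.grab_frame("wrist"),s);cs=cam(ctrl.grab_frame("scene"));f=ctrl.grab_frame("side");cd=cam(f)
for z in(6,19):
  P=[s["ee_pos"]+s["eef_rot"]@np.array([x,y,z]) for y in(-42.5,42.5) for x in(-11,11)]
  print(z,proj(c,P).ravel(),proj(cs,P).ravel())
for n,cc in(("scene",cs),("side",cd)):
  im=ctrl.grab_frame(n)["color"];u,v=proj(cc,[s["ee_pos"]])[0].astype(int);x0,y0=u-60,v-60
  cv2.imwrite(f"pics/{n}3.png",cv2.resize(im[y0:y0+130,x0:x0+130],(520,520),interpolation=cv2.INTER_CUBIC));print(n,x0,y0)
a=np.hstack([cv2.imread("pics/scene3.png")[:,60:460],cv2.imread("pics/side3.png")[:,60:460]]);cv2.imwrite("pics/both3.png",a)
E
```

```text
6 [224.448 328.331 220.772 279.269 426.324 328.57  430.053 279.532] [302.802 235.603 296.275 230.597 330.613 218.394 324.045 213.765]
19 [231.544 314.704 228.365 268.703 419.407 314.931 422.641 268.95 ] [302.91  239.846 296.437 234.836 330.488 222.613 323.975 217.978]
scene 253 162
side 255 154
```

View pics/both3.png

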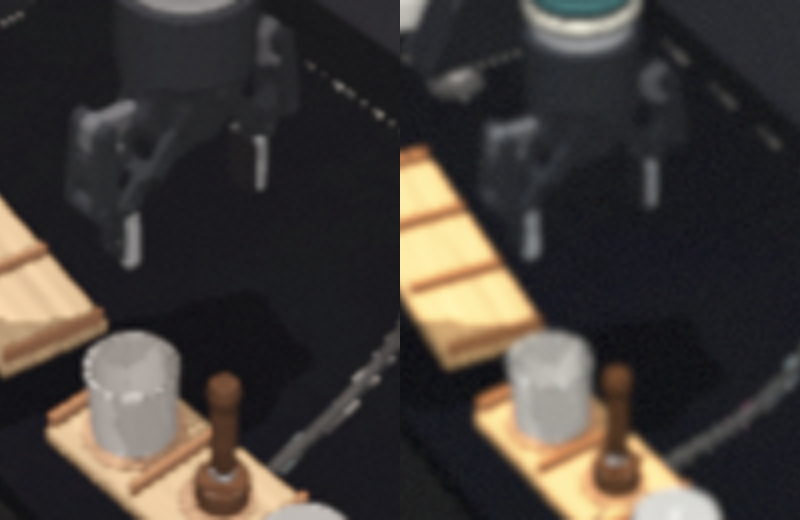

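```bash
python3 - <<'E'
from h import *
s=ctrl.state();cs=cam(ctrl.grab_frame("scene"));cd=cam(ctrl.grab_frame("side"));cw=cam(ctrl.grab_frame("wrist"),s)
def tri(obs):
    r=least_squares(lambda X:np.r_[tuple((proj(c,[X])[0]-uv) for c,uv in obs)],[490,0,100.]);return r.x,r.fun
for n,a,b in(("near",(301,228),(303,218.5)),("far",(333.5,209),(332.5,205.2))):
    X,f=tri([(cs,a),(cd,b)]);print(n,X,f,s["eef_rot"].T@(X-s["ee_pos"]))
# cup rim centre, needle top : crop px -> (scene off 253+15,162 ; side 255+15,154)
S=lambda u,v:(268+u/4,162+v/4);D=lambda u,v:(270+(u-400)/4,154+v/4)
for n,a,b,w in(("cup",S(132,365),D(550,358),(341,137)),("needletop",S(225,376),D(617,367),(345,258))):
    print(n,tri([(cs,a),(cd,b)]),tri([(cs,a),(cd,b),(cw,w)]),tri([(cs,a),(cw,w)]),tri([(cd,b),(cw,w)]))
    z=dict(cup=74,needletop=121)[n];print(back(cs,[a],[z]),back(cd,[b],[z]),back(cw,[w],[z]))
E
```

```text
near [438.631 -39.928 236.558] [-0.328  0.659  0.465 -0.757] [ -1.988 -41.361  -9.086]
far [522.722 -51.017 254.014] [-0.16   0.533  0.243 -0.619] [-18.071  41.918 -26.547]
cup (array([487.572,  28.999,  72.451]), array([-0.191,  0.287,  0.248, -0.307])) (array([486.918,  29.981,  71.933]), array([-0.623,  0.33 , -0.109, -0.287,  0.175,  0.118])) (array([486.861,  29.996,  72.969]), array([-0.653,  0.054,  0.147,  0.111])) (array([486.848,  30.034,  70.768]), array([-0.131,  0.01 ,  0.028,  0.016]))
[[487.68   28.283  74.   ]] [[485.425  26.665  74.   ]] [[486.712  30.077  74.   ]]
needletop (array([494.928, -54.241, 123.975]), array([-0.249,  0.42 ,  0.333, -0.46 ])) (array([493.982, -47.921, 117.831]), array([-2.254,  0.904, -1.118,  0.018,  0.806,  0.478])) (array([493.782, -47.657, 118.467]), array([-2.386,  0.697,  0.581,  0.375])) (array([493.662, -47.977, 116.959]), array([-1.205,  0.301,  0.267,  0.135]))
[[498.152 -51.344 121.   ]] [[494.86  -52.542 121.   ]] [[493.202 -46.618 121.   ]]
```

The cup position now agrees across the three cameras within 3 mm, at about (487, 29). I'll use full rest = (492,-51.5,0.065) and empty rest = (507,252.5,-0.097), and take the cup first.

Emit:
carry_out(
  plan=[
    [[3.2,0.6,2],[0,0,0],1],
    [[6.4,1.1,5],[0,0,0],1],
    [[6.4,1.1,8],[0,0,0],1],
    [[6.4,1.1,11],[0,0,0],1],
    [[6.4,1.1,11],[0,0,0],1],
  ],
  newtons=30,
)

```text
clock: 3.45
ee_pos: [484.4, 28.4, 114.7]
eef_rot: [[-0.059, 0.998, -0.007], [0.998, 0.059, -0.001], [-0.001, -0.007, -1.0]]
wrist_force: [-0.2, -0.3, 0.4]
gripper_width: 85.5
gripper_force: 0.0
```

```bash
python3 - <<'E'
from h import *
s=ctrl.state();print(s["clock"],s["ee_pos"],s["wrist_force"],tool([487,28.5,52],s))
c,_=snap("wrist","w4");cs,im=snap("scene","s4")
E
```

```text
3.45 [484.411  28.416 114.723] [-0.222 -0.289  0.361] [-0.003  0.304  6.27 ]
```

View pics/w4.png

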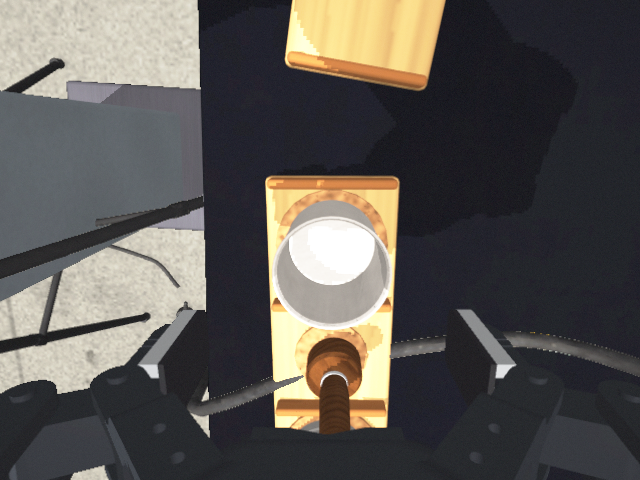

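The view shows the cup rim centred at (333,272), midway between the fingers at column 332.

```bash
python3 - <<'E'
from h import *
s=ctrl.state();c=cam(ctrl.grab_frame("wrist"),s)
print(s["ee_pos"],back(c,[(333,272),(333,217),(333,328)],[74]*3))
X=back(c,[(333,272)],[74])[0];X[2]=52;print(tool(X,s))
E
```

```text
[486.917  27.823 117.586] [[490.546  28.739  74.   ]
 [488.766  56.942  74.   ]
 [492.507  -2.37   74.   ]]
[0.073 0.373 6.558]
```

Emit:
carry_out(
  plan=[
    [[0,0.2,2],[0,0,0],1],
    [[0,0.2,4],[0,0,0],1],
    [[0,0.2,5.5],[0,0,0],1],
    [[0,0.2,6.5],[0,0,0],1],
    [[0,0.2,6.5],[0,0,0],1],
  ],
)

```text
clock: 4.1
ee_pos: [489.4, 28.1, 52.8]
eef_rot: [[-0.057, 0.998, 0.001], [0.998, 0.057, 0.0], [0.0, 0.001, -1.0]]
wrist_force: [0.4, -0.9, 0.1]
gripper_width: 85.5
gripper_force: 0.0
```

Emit:
carry_out(
  plan=[
    [[0,0,0],[0,0,0],0.7],
    [[0,0,0],[0,0,0],0.5],
    [[0,0,0],[0,0,0],0.5],
    [[0,0,0],[0,0,0],0.5],
    [[0,0,0],[0,0,0],0.5],
  ],
  newtons=30,
)

```text
clock: 4.6
ee_pos: [489.2, 28.4, 53.7]
eef_rot: [[-0.058, 0.998, 0.001], [0.998, 0.058, 0.0], [0.0, 0.001, -1.0]]
wrist_force: [-1.5, -0.2, 5.7]
gripper_width: 57.9
gripper_force: 31.0
```

Emit:
carry_out(
  plan=[
    [[0,0,-1],[0,0,0],0.5],
    [[0,0,-2.5],[0,0,0],0.5],
    [[0,0,-5],[0,0,0],0.5],
    [[0,0,-7],[0,0,0],0.5],
    [[0,0,-7],[0,0,0],0.5],
  ],
)

```text
clock: 5.1
ee_pos: [490.9, 28.5, 125.4]
eef_rot: [[-0.058, 0.998, 0.006], [0.998, 0.058, 0.001], [0.0, 0.006, -1.0]]
wrist_force: [0.3, -0.2, -1.4]
gripper_width: 57.7
gripper_force: 32.9
```

```bash
python3 - <<'E'
from h import *
s=ctrl.state();print(s["clock"],s["ee_pos"],s["wrist_force"],s["gripper_width"],s["gripper_force"])
c,w=snap("wrist","w5");cs,im=snap("scene","s5")
u,v=proj(cs,[s["ee_pos"]])[0].astype(int)
cv2.imwrite("pics/b5.png",np.hstack([w[180:480,100:560],cv2.resize(im[v-50:v+50,u-55:u+55],(330,300),interpolation=cv2.INTER_CUBIC)]))
E
```

```text
5.1 [490.897  28.489 125.378] [ 0.348 -0.237 -1.375] 57.676847571460044 32.91762191802263
```

View pics/b5.png

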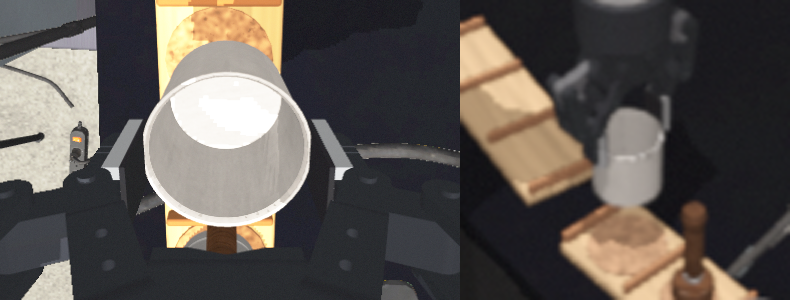

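The cup hangs upright in the grip with its rim centre at about (328,329). Next I'll work out its offset and the target.

```bash
cat >> h.py <<'E'
EMP=[507,252.5,-.097]
def off(s,uv,dz): # held object's offset in tool frame, rim dz above tcp
    c=cam(ctrl.grab_frame("wrist"),s);return s["eef_rot"].T@(back(c,[uv],[s["ee_pos"][2]+dz])[0]-s["ee_pos"])
E
python3 - <<'E'
from h import *
s=ctrl.state();print(off(s,(328,329),20.5),off(s,(328,254),20.5),off(s,(328,408),20.5))
t=local(EMP,[(0,-80,126)])[0];print(t,tool(t,s))
E
```

```text
[  2.638   0.98  -20.498] [ 29.956   0.919 -20.489] [-29.597   1.053 -20.508]
[499.252 172.876 126.   ] [14.34   1.848 -0.271]
```

Emit:
carry_out(
  plan=[
    [[3,0.4,0],[0,0,0.05],0.5],
    [[6,0.8,0],[0,0,0.1],0.5],
    [[9,1.2,0],[0,0,0.155],0.5],
    [[12,1.5,0],[0,0,0.155],0.5],
    [[14.3,1.8,0],[0,0,0.155],0.5],
  ],
)

```text
clock: 5.85
ee_pos: [497.9, 174.2, 121.4]
eef_rot: [[0.095, 0.995, -0.002], [0.995, -0.095, -0.0], [-0.001, -0.002, -1.0]]
wrist_force: [1.2, 0.0, -1.7]
gripper_width: 58.2
gripper_force: 32.9
```

Emit:
carry_out(
  plan=[
    [[0,0,1],[0,0,0],0.5],
    [[0,0,2],[0,0,0],0.5],
    [[0,0,2],[0,0,0],0.5],
    [[0,0,2],[0,0,0],0.5],
  ],
)

```text
clock: 6.25
ee_pos: [498.0, 170.1, 101.8]
eef_rot: [[0.1, 0.995, -0.002], [0.995, -0.1, -0.002], [-0.002, -0.002, -1.0]]
wrist_force: [0.2, -0.4, -0.9]
gripper_width: 57.6
gripper_force: 32.9
```

```bash
python3 - <<'E'
from h import *
s=ctrl.state();print(s["clock"],s["ee_pos"],s["eef_rot"],s["wrist_force"],s["gripper_width"])
c,w=snap("wrist","w6");cs,im=snap("scene","s6")
t=local(EMP,[(0,-80,51)])[0];print(t,tool(t,s))
L=[(x,y,23) for y in(120,40,-40,-120) for x in(-39,39)];print(proj(c,local(EMP,L)))
E
```

```text
6.25 [498.019 170.081 101.808] [[ 0.1    0.995 -0.002]
 [ 0.995 -0.1   -0.002]
 [-0.002 -0.002 -1.   ]] [ 0.243 -0.372 -0.911] 57.578134904729176
[499.252 172.876  51.   ] [0.299 0.103 5.08 ]
[[ 239.091 -184.695]
 [ 415.159 -185.212]
 [ 249.675   19.183]
 [ 404.904   18.879]
 [ 257.717  179.635]
 [ 397.13   179.466]
 [ 264.084  310.619]
 [ 390.987  310.542]]
```

View pics/w6.png

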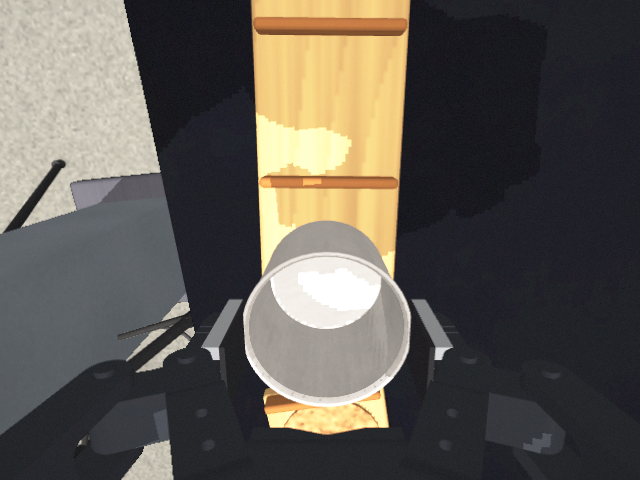

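The dividers appear at (255–407, 24) and (260–397, 182), 2–5 px from the prediction. That puts the bay centre at about (499.5, 171.5), so I'll lower there.

Emit:
carry_out(
  plan=[
    [[0.15,0.15,1.5],[0,0,0],0.5],
    [[0.15,0.15,3],[0,0,0],0.5],
    [[0.15,0.15,4.3],[0,0,0],0.5],
    [[0.15,0.15,4.7],[0,0,0],0.5],
    [[0.15,0.15,4.7],[0,0,0],0.5],
  ],
)

```text
clock: 6.85
ee_pos: [499.8, 173.1, 54.6]
eef_rot: [[0.097, 0.995, -0.002], [0.995, -0.097, -0.001], [-0.001, -0.002, -1.0]]
wrist_force: [-0.6, -0.0, -1.5]
gripper_width: 57.8
gripper_force: 32.9
```

```bash
python3 - <<'E'
from h import *
s=ctrl.state();print(s["clock"],s["ee_pos"],s["wrist_force"],s["gripper_width"])
E
```

```text
6.85 [499.77  173.131  54.594] [-0.598 -0.031 -1.509] 57.76763005019239
```

Emit:
carry_out(
  plan=[
    [[-0.1,0,0.3],[0,0,0],0.5],
    [[-0.1,0,0.35],[0,0,0],0.5],
    [[-0.1,0,0.35],[0,0,0],0.5],
  ],
)

```text
clock: 7.15
ee_pos: [500.4, 172.5, 52.3]
eef_rot: [[0.097, 0.995, 0.001], [0.995, -0.097, 0.0], [0.0, 0.001, -1.0]]
wrist_force: [-0.3, 0.5, -1.9]
gripper_width: 57.9
gripper_force: 32.9
```

Emit:
carry_out(
  plan=[
    [[0,0,0.1],[0,0,0],0.5],
    [[0,0,0.15],[0,0,0],0.5],
    [[0,0,0.15],[0,0,0],0.5],
  ],
)

```text
clock: 7.45
ee_pos: [500.3, 172.6, 50.8]
eef_rot: [[0.097, 0.995, 0.0], [0.995, -0.097, 0.0], [0.0, 0.0, -1.0]]
wrist_force: [-1.0, -0.7, 0.8]
gripper_width: 57.8
gripper_force: 33.1
```

Contact has just begun, so I'll open and retreat upward.

Emit:
carry_out(
  plan=[
    [[0,0,0],[0,0,0],0.75],
    [[0,0,0],[0,0,0],0.9],
    [[0,0,0],[0,0,0],1],
    [[0,0,0],[0,0,0],1],
    [[0,0,0],[0,0,0],1],
  ],
)

```text
clock: 7.95
ee_pos: [500.2, 172.5, 50.5]
eef_rot: [[0.097, 0.995, 0.0], [0.995, -0.097, -0.0], [-0.0, 0.0, -1.0]]
wrist_force: [-0.2, 0.8, 0.5]
gripper_width: 85.4
gripper_force: 0.0
```

Emit:
carry_out(
  plan=[
    [[0,0,-2],[0,0,0],1],
    [[0,0,-5],[0,0,0],1],
    [[0,0,-9],[0,0,0],1],
    [[0,0,-13],[0,0,0],1],
    [[0,0,-13],[0,0,0],1],
  ],
)

```text
clock: 8.45
ee_pos: [503.7, 173.3, 185.1]
eef_rot: [[0.097, 0.995, 0.009], [0.995, -0.097, 0.004], [0.005, 0.009, -1.0]]
wrist_force: [0.8, 0.5, -0.9]
gripper_width: 85.5
gripper_force: 0.0
```

```bash
python3 - <<'E'
from h import *
s=ctrl.state();print(s["clock"],s["ee_pos"],s["wrist_force"],s["gripper_width"])
c,w=snap("wrist","w7")
t=[493,-51,180];print(tool(t,s))
E
```

```text
8.45 [503.739 173.275 185.145] [ 0.759  0.479 -0.911] 85.50491024272546
[-22.428   1.105   0.413]
```

View pics/w7.png

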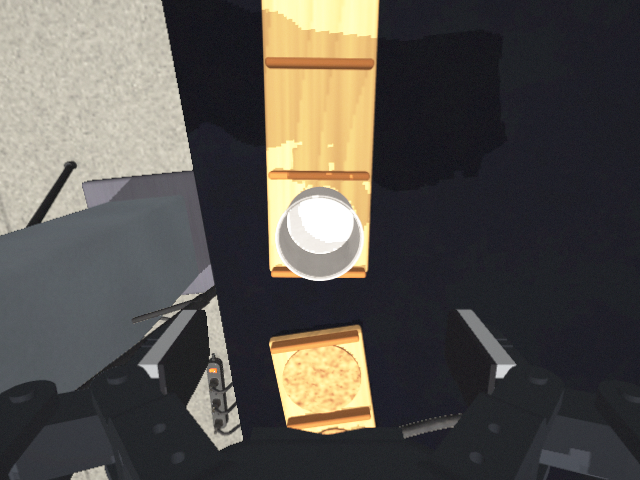

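The cup stands upright in the right bay with its rim at (320,238) and inside bottom at (320,221). The dividers run (265–374, 63), (269–370, 175) and (271–366, 273). I'll refit the rest and check the cup's local position.

```bash
python3 - <<'E'
from h import *
s=ctrl.state();c=cam(ctrl.grab_frame("wrist"),dict(s,ee_pos=np.array([503.739,173.275,185.145]),eef_rot=np.array([[.097,.995,.009],[.995,-.097,.004],[.005,.009,-1]])))
uv=np.array([(265,63),(374,63),(269,175),(370,175),(271,273),(366,273)])
L=[(x,y,23) for y in(40,-40,-120) for x in(-39,39)]
p,r=fit(c,uv,L,EMP);print(p,r)
B=back(c,[(320,238),(320,221)],[71,13]);print(B)
R=np.array([[np.cos(p[2]),-np.sin(p[2])],[np.sin(p[2]),np.cos(p[2])]]);print((B[:,:2]-p[:2])@R)
print(tool([493,-51,180]),s["ee_pos"])
E
```

```text
[507.932 250.675  -0.105] [2.266 1.015 0.863 0.853 0.894 1.392]
[[500.89  173.954  71.   ]
 [500.387 173.259  13.   ]]
[[  1.007 -77.037]
 [  0.579 -77.781]]
[-22.355   1.415   0.102] [502.03  173.151 182.974]
```

Emit:
carry_out(
  plan=[
    [[-4.5,0.3,0],[0,0,-0.05],1],
    [[-9,0.5,0],[0,0,-0.1],1],
    [[-13.5,0.8,0],[0,0,-0.16],1],
    [[-18,1,0],[0,0,-0.16],1],
    [[-22.4,1.2,0],[0,0,-0.16],1],
  ],
)

```text
clock: 9.05
ee_pos: [488.8, -53.2, 179.0]
eef_rot: [[-0.063, 0.998, -0.003], [0.998, 0.063, 0.0], [0.0, -0.003, -1.0]]
wrist_force: [0.5, 0.3, 0.3]
gripper_width: 85.5
gripper_force: 0.0
```

Emit:
carry_out(
  plan=[
    [[0,0,0],[0,0,0],1],
    [[0,0,0],[0,0,0],1],
  ],
)

```text
clock: 9.25
ee_pos: [489.1, -52.8, 179.3]
eef_rot: [[-0.059, 0.998, -0.003], [0.998, 0.059, -0.0], [0.0, -0.003, -1.0]]
wrist_force: [-0.6, 0.7, -0.2]
gripper_width: 85.2
gripper_force: 0.0
```

```bash
python3 - <<'E'
from h import *
s=ctrl.state();print(s["clock"],s["ee_pos"],s["eef_rot"])
c,w=snap("wrist","w8")
print(proj(c,[(493,-51,122),(493,-51,39)]))
t=[493,-51,80];print(tool(t,s))
cv2.imwrite("pics/w8c.png",cv2.resize(w[180:400,220:440],(660,600),interpolation=cv2.INTER_CUBIC))
E
```

```text
9.25 [489.121 -52.779 179.28 ] [[-0.059  0.998 -0.003]
 [ 0.998  0.059 -0.   ]
 [ 0.    -0.003 -1.   ]]
[[333.426 261.947]
 [331.919 226.613]]
[0.153 0.427 9.927]
```

View pics/w8.png

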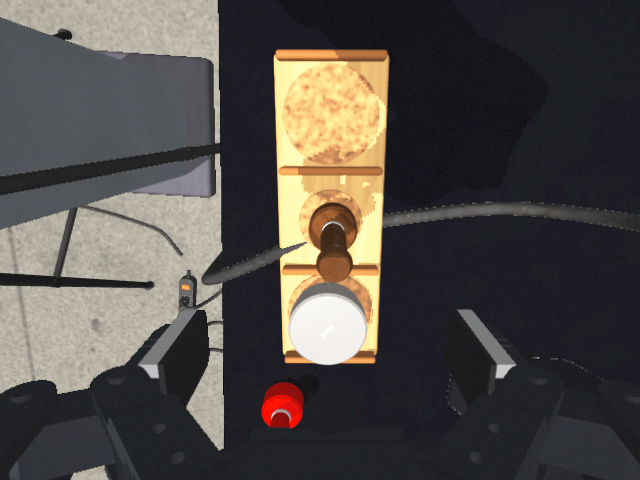

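The needle handle top is at (334,261) and the foot top at (333,226), matching the prediction of (333,262) and (332,227). I'll descend onto the handle.

Emit:
carry_out(
  plan=[
    [[0.15,0.4,1],[0,0,0],1],
    [[0.15,0.4,3.5],[0,0,0],1],
    [[0.15,0.4,6.5],[0,0,0],1],
    [[0.15,0.4,9.5],[0,0,0],1],
    [[0.15,0.4,9.5],[0,0,0],1],
  ],
  newtons=25,
)

```text
clock: 9.8
ee_pos: [491.8, -47.4, 81.8]
eef_rot: [[-0.067, 0.998, -0.008], [0.998, 0.067, 0.001], [0.002, -0.008, -1.0]]
wrist_force: [-1.5, -1.0, -0.4]
gripper_width: 85.4
gripper_force: 0.0
```

Emit:
carry_out(
  plan=[
    [[0,0,0],[0,0,0],0.7],
    [[0,0,0],[0,0,0],0.5],
    [[0,0,0],[0,0,0],0.4],
    [[0,0,0],[0,0,0],0.3],
    [[0,0,0],[0,0,0],0.25],
  ],
)

```text
clock: 10.3
ee_pos: [494.7, -49.8, 86.3]
eef_rot: [[-0.063, 0.998, 0.001], [0.998, 0.063, 0.0], [0.0, 0.001, -1.0]]
wrist_force: [0.1, -0.6, -0.2]
gripper_width: 21.4
gripper_force: 0.3
```

Emit:
carry_out(
  plan=[
    [[0,0,0],[0,0,0],0.15],
    [[0,0,0],[0,0,0],0.1],
    [[0,0,0],[0,0,0],0.1],
    [[0,0,0],[0,0,0],0.1],
    [[0,0,0],[0,0,0],0.1],
  ],
)

```text
clock: 10.8
ee_pos: [494.7, -49.9, 86.2]
eef_rot: [[-0.063, 0.998, 0.001], [0.998, 0.063, 0.0], [0.0, 0.001, -1.0]]
wrist_force: [-0.1, 0.3, 6.3]
gripper_width: 19.9
gripper_force: 25.2
```

Emit:
carry_out(
  plan=[
    [[0,0,-1],[0,0,0],0.1],
    [[0,0,-3],[0,0,0],0.1],
    [[0,0,-6],[0,0,0],0.1],
    [[0,0,-9],[0,0,0],0.1],
    [[0,0,-10.5],[0,0,0],0.1],
  ],
)

```text
clock: 11.3
ee_pos: [495.2, -50.2, 193.1]
eef_rot: [[-0.063, 0.998, 0.003], [0.998, 0.063, -0.0], [-0.0, 0.003, -1.0]]
wrist_force: [0.0, 0.7, -0.7]
gripper_width: 20.0
gripper_force: 24.6
```

Emit:
carry_out(
  plan=[
    [[2,0.2,0],[0,0,0],0.1],
    [[5.5,0.6,0],[0,0,0.05],0.1],
    [[9,1,0],[0,0,0.1],0.1],
    [[12.5,1.4,0],[0,0,0.14],0.1],
    [[16,1.7,0],[0,0,0.165],0.1],
  ],
)

```text
clock: 11.8
ee_pos: [501.1, 112.2, 191.0]
eef_rot: [[0.103, 0.995, 0.0], [0.995, -0.103, 0.0], [0.0, 0.0, -1.0]]
wrist_force: [0.9, -0.7, -0.2]
gripper_width: 20.0
gripper_force: 24.6
```

```bash
python3 - <<'E'
from h import *
s=ctrl.state();print(s["clock"],s["ee_pos"],s["eef_rot"],s["gripper_width"],s["wrist_force"],tool([508,250.5,190],s))
E
```

```text
11.8 [501.069 112.201 191.009] [[ 0.103  0.995  0.   ]
 [ 0.995 -0.103  0.   ]
 [ 0.     0.    -1.   ]] 20.02945860555655 [ 0.872 -0.683 -0.205] [13.828 -0.74   0.102]
```

Emit:
carry_out(
  plan=[
    [[3.5,-0.2,0],[0,0,0],0.1],
    [[7,-0.4,0],[0,0,0],0.1],
    [[10.5,-0.6,0],[0,0,0],0.1],
    [[13.7,-0.7,0],[0,0,0],0.1],
    [[13.7,-0.7,0],[0,0,0],0.1],
  ],
)

```text
clock: 12.3
ee_pos: [507.9, 254.5, 190.7]
eef_rot: [[0.093, 0.996, 0.001], [0.996, -0.093, 0.003], [0.003, 0.001, -1.0]]
wrist_force: [-0.9, 0.3, -0.8]
gripper_width: 20.2
gripper_force: 24.6
```

Emit:
carry_out(
  plan=[
    [[0,0,2],[0,0,0],0.1],
    [[0,0,4],[0,0,0],0.1],
    [[0,0,6],[0,0,0],0.1],
    [[0,0,7],[0,0,0],0.1],
    [[0,0,7],[0,0,0],0.1],
  ],
)

```text
clock: 12.8
ee_pos: [507.2, 246.8, 119.6]
eef_rot: [[0.103, 0.995, -0.003], [0.995, -0.103, -0.002], [-0.002, -0.002, -1.0]]
wrist_force: [-0.1, -0.3, -0.5]
gripper_width: 19.9
gripper_force: 24.7
```

```bash
python3 - <<'E'
from h import *
s=ctrl.state();print(s["clock"],s["ee_pos"],s["eef_rot"],s["gripper_width"],tool([508,250.5,83.2],s))
c,w=snap("wrist","w9")
E
```

```text
12.8 [507.199 246.823 119.569] [[ 0.103  0.995 -0.003]
 [ 0.995 -0.103 -0.002]
 [-0.002 -0.002 -1.   ]] 19.902606336805956 [0.381 0.05  3.636]
```

View pics/w9.png

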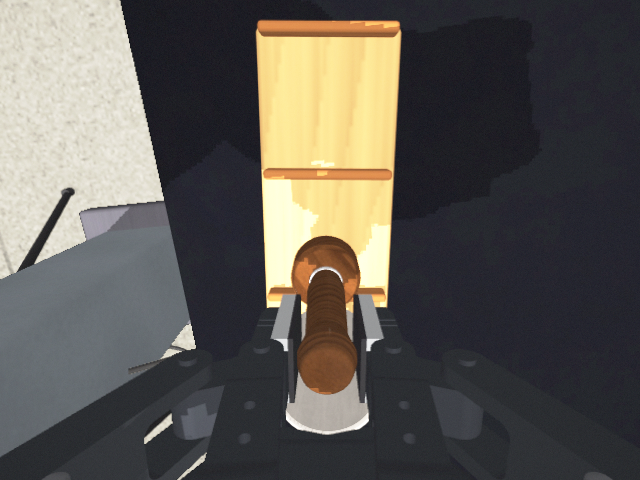

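The needle hangs upright with its foot top centred near (326,270). The dividers run (258–400, 26), (264–392, 174) and (268–385, 294).

```bash
python3 - <<'E'
from h import *
s=ctrl.state();s9=dict(s,ee_pos=np.array([507.199,246.823,119.569]),eef_rot=np.array([[.103,.995,-.003],[.995,-.103,-.002],[-.002,-.002,-1]]))
print(s["ee_pos"])
c=cam(ctrl.grab_frame("wrist"),s9)
uv=np.array([(258,27),(400,27),(264,174),(392,174),(268,294),(385,294)])
L=[(x,y,23) for y in(120,40,-40) for x in(-39,39)]
print(fit(c,uv,L,EMP))
zt=119.57-86.2+39
print(back(c,[(326,270)],[zt]),back(c,[(327,365)],[zt+83]))
E
```

```text
[507.993 247.176 120.46 ]
(array([508.185, 250.558,  -0.108]), array([1.992, 1.016, 1.106, 0.802, 3.099, 3.935]))
[[507.391 247.288  72.37 ]] [[507.84  245.093 155.37 ]]
```

Emit:
carry_out(
  plan=[
    [[0.35,0,1],[0,0,0],0.1],
    [[0.35,0,2],[0,0,0],0.1],
    [[0.35,0,3],[0,0,0],0.1],
    [[0.35,0,3.4],[0,0,0],0.1],
    [[0.35,0,3.4],[0,0,0],0.1],
  ],
)

```text
clock: 13.4
ee_pos: [507.9, 251.0, 85.5]
eef_rot: [[0.102, 0.995, -0.002], [0.995, -0.102, -0.001], [-0.001, -0.002, -1.0]]
wrist_force: [-0.9, 0.7, -1.5]
gripper_width: 20.2
gripper_force: 24.7
```

Emit:
carry_out(
  plan=[
    [[0,0,0],[0,0,0],0.1],
    [[0,0,0],[0,0,0],0.1],
  ],
)

```text
clock: 13.6
ee_pos: [508.8, 251.4, 86.8]
eef_rot: [[0.102, 0.995, 0.001], [0.995, -0.102, 0.0], [0.0, 0.001, -1.0]]
wrist_force: [0.2, 0.0, -1.5]
gripper_width: 20.1
gripper_force: 24.7
```

Emit:
carry_out(
  plan=[
    [[0,0,0.2],[0,0,0],0.1],
    [[0,0,0.3],[0,0,0],0.1],
    [[0,0,0.33],[0,0,0],0.1],
    [[0,0,0.33],[0,0,0],0.1],
    [[0,0,0.33],[0,0,0],0.1],
  ],
)

```text
clock: 14.1
ee_pos: [508.5, 251.4, 83.3]
eef_rot: [[0.102, 0.995, 0.0], [0.995, -0.102, 0.0], [0.0, 0.0, -1.0]]
wrist_force: [-0.8, -0.4, 0.2]
gripper_width: 20.1
gripper_force: 24.8
```

Emit:
carry_out(
  plan=[
    [[0,0,0.05],[0,0,0],0.27],
    [[0,0,0.05],[0,0,0],0.4],
    [[0,0,0.05],[0,0,0],0.6],
    [[0,0,0.05],[0,0,0],0.8],
    [[0,0,0.05],[0,0,0],1],
  ],
)

```text
clock: 14.6
ee_pos: [508.6, 251.4, 82.7]
eef_rot: [[0.102, 0.995, 0.0], [0.995, -0.102, 0.0], [0.0, 0.0, -1.0]]
wrist_force: [-0.5, 0.3, -0.3]
gripper_width: 76.2
gripper_force: 0.0
```

Emit:
carry_out(
  plan=[
    [[0,0,0],[0,0,0],1],
    [[0,0,-2],[0,0,0],1],
    [[0,0,-5],[0,0,0],1],
    [[0,0,-8],[0,0,0],1],
    [[0,0,-10],[0,0,0],1],
  ],
)

```text
clock: 15.1
ee_pos: [509.3, 251.5, 184.6]
eef_rot: [[0.102, 0.995, 0.002], [0.995, -0.102, 0.001], [0.001, 0.002, -1.0]]
wrist_force: [0.6, 0.0, -0.5]
gripper_width: 85.5
gripper_force: 0.0
```

```bash
python3 - <<'E'
from h import *
s=ctrl.state();print(s["clock"],s["ee_pos"],s["eef_rot"],tool([495,-129,185],s))
c,w=snap("wrist","w10")
print(proj(c,local([508.1,250.5,-.105],[(0,0,119),(0,0,36),(0,-80,71)])))
E
```

```text
15.1 [509.26  251.467 184.6  ] [[ 0.102  0.995  0.002]
 [ 0.995 -0.102  0.001]
 [ 0.001  0.002 -1.   ]] [-37.993   2.465  -0.079]
[[323.464 261.975]
 [324.108 227.761]
 [323.639 345.823]]
```

View pics/w10.png

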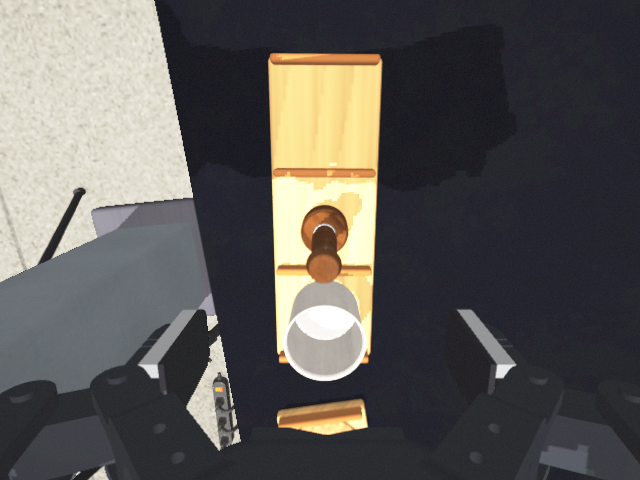

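The needle stands upright in the middle bay, with its handle top at (324,266), foot at (325,229) and the cup at (325,342). Now for the leveller.

Emit:
carry_out(
  plan=[
    [[-4,0.3,0],[0,0,-0.05],1],
    [[-8.5,0.6,0],[0,0,-0.1],1],
    [[-13,0.9,0],[0,0,-0.165],1],
    [[-17.5,1.2,0],[0,0,-0.165],1],
    [[-22,1.5,0],[0,0,-0.165],1],
  ],
)

```text
clock: 15.65
ee_pos: [500.7, 29.4, 182.6]
eef_rot: [[-0.063, 0.998, 0.0], [0.998, 0.063, 0.0], [0.0, 0.0, -1.0]]
wrist_force: [-0.1, 0.6, 0.1]
gripper_width: 85.6
gripper_force: 0.0
```

```bash
python3 - <<'E'
from h import *
s=ctrl.state();print(s["clock"],s["ee_pos"],s["qpos"],tool([495.5,-129,130],s))
E
```

```text
15.65 [500.665  29.352 182.62 ] [-0.49   0.41   0.447  2.16  -0.298  0.629  0.231] [-15.771  -1.521   5.26 ]
```

Emit:
carry_out(
  plan=[
    [[-4,-0.4,0],[0,0,0],1],
    [[-8,-0.8,0],[0,0,0],1],
    [[-12,-1.2,2],[0,0,0],1],
    [[-15.8,-1.5,4],[0,0,0],1],
    [[-15.8,-1.5,5.5],[0,0,0],1],
  ],
  newtons=50,
)

```text
clock: 16.15
ee_pos: [495.3, -134.6, 127.3]
eef_rot: [[-0.053, 0.999, 0.001], [0.999, 0.053, -0.004], [-0.004, 0.001, -1.0]]
wrist_force: [0.4, 0.6, 0.0]
gripper_width: 85.7
gripper_force: 0.0
```

Emit:
carry_out(
  plan=[
    [[0,0,0],[0,0,0],1],
    [[0,0,0],[0,0,0],1],
    [[0,0,0],[0,0,0],1],
  ],
)

```text
clock: 16.45
ee_pos: [496.7, -126.5, 128.3]
eef_rot: [[-0.065, 0.998, 0.001], [0.998, 0.065, 0.0], [0.0, 0.001, -1.0]]
wrist_force: [-0.2, 0.2, -0.1]
gripper_width: 85.6
gripper_force: 0.0
```

```bash
python3 - <<'E'
from h import *
s=ctrl.state();print(s["clock"],s["ee_pos"],s["eef_rot"])
c,w=snap("wrist","w11")
print(proj(c,[(495.3,-129.5,47)]),tool([495.3,-129.5,36],s))
E
```

```text
16.45 [ 496.702 -126.527  128.264] [[-0.065  0.998  0.001]
 [ 0.998  0.065  0.   ]
 [ 0.     0.001 -1.   ]]
[[322.98  256.394]] [-0.291 -0.169  9.226]
```

View pics/w11.png

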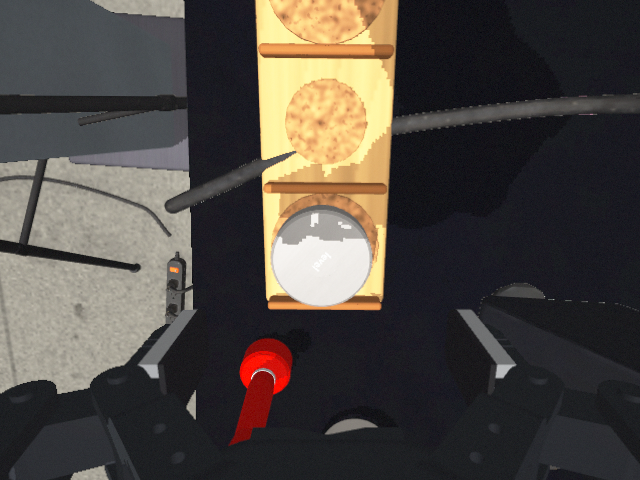

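The leveller top is at (321,256), matching the prediction of (323,256). The red look-alike at (268,365) is clear of the fingers.

Emit:
carry_out(
  plan=[
    [[-0.3,-0.15,2],[0,0,0],1],
    [[-0.3,-0.15,4.5],[0,0,0],1],
    [[-0.3,-0.15,7],[0,0,0],1],
    [[-0.3,-0.15,8.5],[0,0,0],1],
    [[-0.3,-0.15,9.1],[0,0,0],1],
  ],
)

```text
clock: 17.0
ee_pos: [494.8, -129.6, 36.0]
eef_rot: [[-0.065, 0.998, -0.001], [0.998, 0.065, 0.001], [0.001, -0.001, -1.0]]
wrist_force: [-0.0, 0.5, 0.1]
gripper_width: 85.4
gripper_force: 0.0
```

Emit:
carry_out(
  plan=[
    [[0,0,0],[0,0,0],1],
    [[0,0,0],[0,0,0],0.9],
    [[0,0,0],[0,0,0],0.8],
    [[0,0,0],[0,0,0],0.7],
    [[0,0,0],[0,0,0],0.6],
  ],
)

```text
clock: 17.5
ee_pos: [494.9, -131.0, 39.5]
eef_rot: [[-0.062, 0.998, 0.001], [0.998, 0.062, 0.001], [0.001, 0.001, -1.0]]
wrist_force: [-3.9, 2.4, 22.3]
gripper_width: 51.5
gripper_force: 10.5
```

Emit:
carry_out(
  plan=[
    [[0,0,0],[0,0,0],0.55],
    [[0,0,0],[0,0,0],0.55],
    [[0,0,0],[0,0,0],0.55],
    [[0,0,0],[0,0,0],0.55],
  ],
)

```text
clock: 17.9
ee_pos: [495.2, -131.1, 40.2]
eef_rot: [[-0.062, 0.998, 0.002], [0.998, 0.062, 0.001], [0.001, 0.002, -1.0]]
wrist_force: [-4.3, 1.5, 30.9]
gripper_width: 47.0
gripper_force: 15.5
```

The width dropped below 62 mm and the upward force is rising, so the fingers are not holding it as planned. I'll open and look.

Emit:
carry_out(
  plan=[
    [[0,0,0],[0,0,0],0.7],
    [[0,0,0],[0,0,0],0.9],
    [[0,0,0],[0,0,0],1],
    [[0,0,0],[0,0,0],1],
  ],
)

```text
clock: 18.3
ee_pos: [494.6, -130.6, 36.5]
eef_rot: [[-0.063, 0.998, -0.0], [0.998, 0.063, 0.0], [0.0, -0.0, -1.0]]
wrist_force: [0.7, 0.4, -0.1]
gripper_width: 85.3
gripper_force: 0.0
```

Emit:
carry_out(
  plan=[
    [[0,0,-3],[0,0,0],1],
    [[0,0,-6],[0,0,0],1],
    [[0,0,-9],[0,0,0],1],
    [[0,0,-9],[0,0,0],1],
    [[0,0,-9],[0,0,0],1],
  ],
)

```text
clock: 18.8
ee_pos: [494.9, -130.5, 126.8]
eef_rot: [[-0.063, 0.998, 0.001], [0.998, 0.063, -0.0], [-0.0, 0.001, -1.0]]
wrist_force: [-0.8, 0.1, -0.2]
gripper_width: 85.4
gripper_force: 0.0
```

```bash
python3 - <<'E'
from h import *
s=ctrl.state();print(s["clock"],s["ee_pos"],s["eef_rot"],s["wrist_force"])
c,w=snap("wrist","w12");cs,im=snap("scene","s12")
print(proj(c,[(495.3,-129.5,47)]))
a=cv2.resize(w[150:350,200:440],(480,400));u,v=proj(cs,[(495,-129,30)])[0].astype(int);b=cv2.resize(im[v-50:v+50,u-40:u+40],(320,400),interpolation=cv2.INTER_CUBIC)
cv2.imwrite("pics/b12.png",np.hstack([a,b]))
E
```

```text
18.8 [ 494.908 -130.495  126.839] [[-0.063  0.998  0.001]
 [ 0.998  0.063 -0.   ]
 [-0.     0.001 -1.   ]] [-0.813  0.133 -0.224]
[[326.464 250.865]]
```

View pics/b12.png

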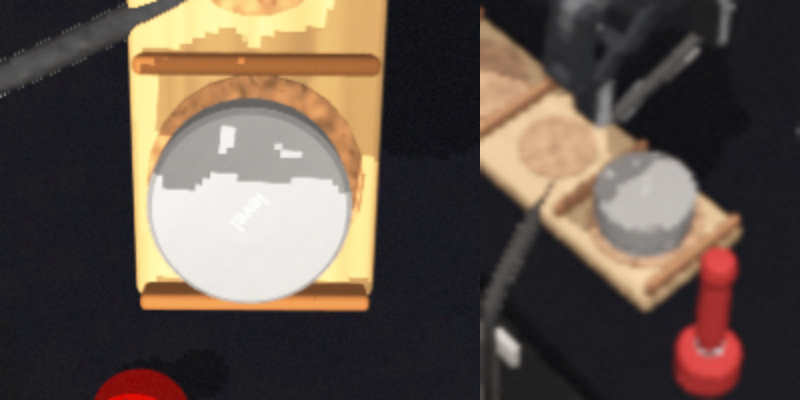

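The leveller is unmoved at (325,250), so the fingers rode over its top. The fingertips must sit farther back than I assumed. I'll measure them in the wrist pictures.

```bash
python3 - <<'E'
from h import *
f=ctrl.grab_frame("wrist");s0=dict(ee_pos=np.zeros(3),eef_rot=np.eye(3));c=cam(f,s0)
print("tips",ctrl.tips_ahead, ctrl.state()["ee_pos"])
for n,uvs,Y in(("open",[(207,310),(457,310)],42.5),("needle",[(298,293),(358,293)],10),("cup",[(243,300),(411,300)],29)):
    r=least_squares(lambda q:(proj(c,[(q[0],-Y,q[1]),(q[0],Y,q[1])])-uvs).ravel(),[5,0.]);print(n,r.x,r.fun)
E
```

```text
tips 19.0 [ 493.797 -130.349  125.543]
open [ 10.342 -21.503] [-6.764 -0.16  -6.905  0.142]
needle [ 16.811 -22.148] [-2.693 -0.041 -2.929  0.033]
cup [ 12.806 -18.77 ] [-1.764 -0.105 -1.817  0.1  ]
```

Four observations agree that the tips end about 10–20 mm behind the nominal point: the wrist pixels, the scene crop, the cup held near its rim, and riding over the leveller. I'll go lower in steps and watch the force.

Emit:
carry_out(
  plan=[
    [[0.1,0.1,3.5],[0,0,0],1],
    [[0.1,0.1,7],[0,0,0],1],
    [[0.1,0.1,9.8],[0,0,0],1],
    [[0.1,0.1,9.8],[0,0,0],1],
    [[0.1,0.1,9.8],[0,0,0],1],
  ],
)

```text
clock: 19.45
ee_pos: [494.8, -129.8, 27.9]
eef_rot: [[-0.062, 0.998, -0.003], [0.998, 0.062, 0.001], [0.001, -0.003, -1.0]]
wrist_force: [-0.0, 0.0, 0.7]
gripper_width: 85.2
gripper_force: 0.0
```

Emit:
carry_out(
  plan=[
    [[0,0,0.4],[0,0,0],1],
    [[0,0,0.8],[0,0,0],1],
    [[0,0,0.8],[0,0,0],1],
  ],
)

```text
clock: 19.75
ee_pos: [496.1, -129.6, 21.2]
eef_rot: [[-0.063, 0.998, 0.001], [0.998, 0.063, -0.0], [-0.0, 0.001, -1.0]]
wrist_force: [-0.0, -0.2, 0.7]
gripper_width: 85.4
gripper_force: 0.0
```

```bash
python3 - <<'E'
from h import *
s=ctrl.state();print(s["clock"],s["ee_pos"],s["wrist_force"])
cs,im=snap("side","d13");u,v=proj(cs,[(495,-129,40)])[0].astype(int);a=cv2.resize(im[v-40:v+40,u-40:u+40],(400,400),interpolation=cv2.INTER_CUBIC)
cs,im=snap("scene","s13");u,v=proj(cs,[(495,-129,40)])[0].astype(int);b=cv2.resize(im[v-40:v+40,u-40:u+40],(400,400),interpolation=cv2.INTER_CUBIC)
cv2.imwrite("pics/b13.png",cv2.convertScaleAbs(np.hstack([a,b]),alpha=1.5,beta=15))
E
```

```text
19.75 [ 496.093 -129.614   21.195] [-0.039 -0.184  0.719]
```

View pics/b13.png

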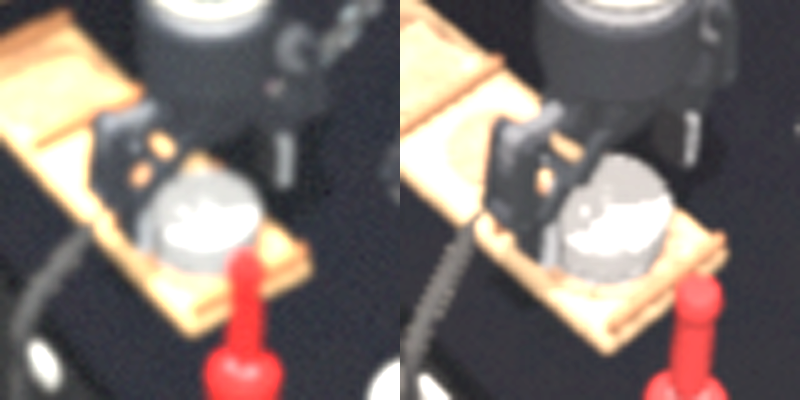

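The near fingertip ends beside the leveller's lower half, at about (545,265) in the right crop, which is a good height. I'll close gradually.

Emit:
carry_out(
  plan=[
    [[0,0,0],[0,0,0],0.85],
    [[0,0,0],[0,0,0],0.78],
    [[0,0,0],[0,0,0],0.75],
    [[0,0,0],[0,0,0],0.75],
  ],
)

```text
clock: 20.25
ee_pos: [495.2, -129.6, 20.7]
eef_rot: [[-0.063, 0.998, -0.001], [0.998, 0.063, 0.0], [0.0, -0.001, -1.0]]
wrist_force: [-0.0, 0.3, 0.6]
gripper_width: 64.3
gripper_force: 0.5
```

Emit:
carry_out(
  plan=[
    [[0,0,0],[0,0,0],0.68],
    [[0,0,0],[0,0,0],0.65],
    [[0,0,0],[0,0,0],0.65],
    [[0,0,0],[0,0,0],0.65],
  ],
)

```text
clock: 20.65
ee_pos: [494.9, -129.6, 21.1]
eef_rot: [[-0.063, 0.998, -0.001], [0.998, 0.063, 0.001], [0.001, -0.001, -1.0]]
wrist_force: [-1.8, 1.0, 6.5]
gripper_width: 60.5
gripper_force: 52.8
```

Gripped, at 60.5 mm and 53 N. Now lifting.

Emit:
carry_out(
  plan=[
    [[0,0,-0.8],[0,0,0],0.65],
    [[0,0,-3],[0,0,0],0.65],
    [[0,0,-6.5],[0,0,0],0.65],
    [[0,0,-10.5],[0,0,0],0.65],
    [[0,0,-14.5],[0,0,0],0.65],
  ],
)

```text
clock: 21.15
ee_pos: [495.0, -129.3, 166.9]
eef_rot: [[-0.063, 0.998, -0.001], [0.998, 0.063, 0.0], [0.0, -0.001, -1.0]]
wrist_force: [0.6, -1.2, -3.9]
gripper_width: 60.2
gripper_force: 55.4
```

Emit:
carry_out(
  plan=[
    [[0,0,0],[0,0,0],0.65],
    [[0,0,0],[0,0,0],0.65],
  ],
)

```text
clock: 21.35
ee_pos: [495.9, -129.2, 166.3]
eef_rot: [[-0.064, 0.998, 0.002], [0.998, 0.064, 0.0], [0.0, 0.002, -1.0]]
wrist_force: [0.5, 0.6, -4.2]
gripper_width: 60.2
gripper_force: 55.8
```

```bash
python3 - <<'E'
from h import *
s=ctrl.state();print(s["clock"],s["ee_pos"],s["eef_rot"],s["wrist_force"],s["gripper_width"])
c,w=snap("wrist","w14")
t=local([508.1,250.5,-.105],[(0,80,165)])[0];print(t,tool(t,s))
g=cv2.cvtColor(w,cv2.COLOR_BGR2GRAY)
# leveller top predicted
print(proj(c,[s["ee_pos"]+np.array([0,0,26])+30*np.array([np.sin(a),np.cos(a),0]) for a in (0,1.57,3.14,4.71)]))
E
```

```text
21.35 [ 495.937 -129.229  166.271] [[-0.064  0.998  0.002]
 [ 0.998  0.064  0.   ]
 [ 0.     0.002 -1.   ]] [ 0.465  0.571 -4.191] 60.2031776111313
[516.485 330.059 165.   ] [45.705  4.971  0.14 ]
[[331.329 259.165]
 [413.86  348.934]
 [320.011 419.104]
 [235.906 338.98 ]]
```

Emit:
carry_out(
  plan=[
    [[3,0.3,0],[0,0,0.03],0.65],
    [[7,0.8,0],[0,0,0.07],0.65],
    [[11.5,1.2,0],[0,0,0.12],0.65],
    [[16,1.7,0],[0,0,0.17],0.65],
    [[20.5,2.2,0],[0,0,0.17],0.65],
  ],
)

```text
clock: 21.9
ee_pos: [502.9, 77.8, 163.6]
eef_rot: [[0.108, 0.994, -0.004], [0.994, -0.108, -0.002], [-0.002, -0.004, -1.0]]
wrist_force: [-0.0, -0.0, -3.2]
gripper_width: 60.4
gripper_force: 55.6
```

```bash
python3 - <<'E'
from h import *
s=ctrl.state();print(s["clock"],s["ee_pos"],s["gripper_width"],tool([516.5,330,165],s))
E
```

```text
21.9 [502.905  77.789 163.6  ] 60.43891633540975 [25.22  -1.373 -0.184]
```

Emit:
carry_out(
  plan=[
    [[4.5,-0.2,0],[0,0,0],0.65],
    [[9,-0.5,0],[0,0,0],0.65],
    [[13.5,-0.7,0],[0,0,0],0.65],
    [[18,-1,0],[0,0,0],0.65],
    [[22,-1.2,0],[0,0,0],0.65],
  ],
)

```text
clock: 22.4
ee_pos: [514.2, 298.4, 163.0]
eef_rot: [[0.105, 0.994, -0.004], [0.994, -0.105, -0.002], [-0.003, -0.004, -1.0]]
wrist_force: [0.7, -0.4, -3.3]
gripper_width: 60.5
gripper_force: 55.6
```

Emit:
carry_out(
  plan=[
    [[2.9,-0.1,0],[0,0,0],0.65],
    [[2.9,-0.1,0],[0,0,0],0.65],
    [[2.9,-0.1,2],[0,0,0],0.65],
    [[2.9,-0.1,5],[0,0,0],0.65],
    [[2.9,-0.1,8],[0,0,0],0.65],
  ],
)

```text
clock: 22.9
ee_pos: [517.2, 324.0, 82.9]
eef_rot: [[0.107, 0.994, -0.003], [0.994, -0.107, -0.002], [-0.002, -0.002, -1.0]]
wrist_force: [-0.2, 0.6, -3.8]
gripper_width: 60.2
gripper_force: 55.7
```

Emit:
carry_out(
  plan=[
    [[0,0,0],[0,0,0],0.65],
    [[0,0,0],[0,0,0],0.65],
  ],
)

```text
clock: 23.1
ee_pos: [517.4, 323.8, 84.2]
eef_rot: [[0.108, 0.994, -0.003], [0.994, -0.108, -0.003], [-0.003, -0.003, -1.0]]
wrist_force: [-0.1, -0.4, -3.2]
gripper_width: 60.2
gripper_force: 56.0
```

```bash
python3 - <<'E'
from h import *
s=ctrl.state();print(s["clock"],s["ee_pos"],s["eef_rot"],s["gripper_width"],tool([516.5,330,18],s))
c,w=snap("wrist","w15");print(proj(c,local([508.1,250.5,-.105],[(x,120,23) for x in(-39,39)])))
E
```

```text
23.1 [517.406 323.803  84.229] [[ 0.108  0.994 -0.003]
 [ 0.994 -0.108 -0.003]
 [-0.003 -0.003 -1.   ]] 60.19711490350857 [ 0.626 -0.138  6.622]
[[246.869 177.212]
 [398.397 177.015]]
```

View pics/w15.png

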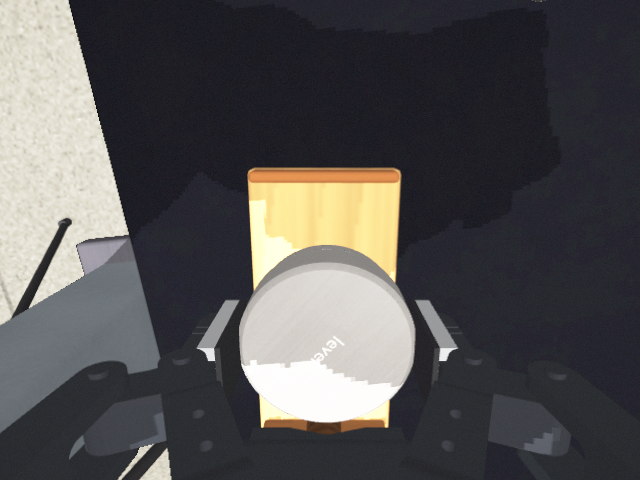

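The leveller is level and centred at (327,342). The end divider runs (248–400, 175), against a prediction of (247–398, 177). Lowering.

Emit:
carry_out(
  plan=[
    [[0.3,-0.1,0.5],[0,0,0],0.65],
    [[0.6,-0.1,1.5],[0,0,0],0.65],
    [[0.6,-0.1,3],[0,0,0],0.65],
    [[0.6,-0.1,4.2],[0,0,0],0.65],
    [[0.6,-0.1,4.2],[0,0,0],0.65],
  ],
)

```text
clock: 23.65
ee_pos: [516.2, 330.6, 41.4]
eef_rot: [[0.106, 0.994, -0.004], [0.994, -0.107, -0.002], [-0.003, -0.004, -1.0]]
wrist_force: [0.2, 0.4, -3.2]
gripper_width: 60.0
gripper_force: 56.1
```

Emit:
carry_out(
  plan=[
    [[0,0,0],[0,0,0],0.65],
    [[0,0,0],[0,0,0],0.65],
  ],
)

```text
clock: 23.85
ee_pos: [518.5, 331.2, 43.9]
eef_rot: [[0.107, 0.994, 0.001], [0.994, -0.107, 0.0], [0.0, 0.001, -1.0]]
wrist_force: [-0.0, -0.5, -3.6]
gripper_width: 60.3
gripper_force: 56.1
```

Emit:
carry_out(
  plan=[
    [[-0.1,-0.15,0.8],[0,0,0],0.65],
    [[-0.1,-0.15,1.6],[0,0,0],0.65],
    [[-0.1,-0.15,2.1],[0,0,0],0.65],
    [[-0.1,-0.15,2.25],[0,0,0],0.65],
    [[-0.1,-0.15,2.25],[0,0,0],0.65],
  ],
)

```text
clock: 24.35
ee_pos: [516.3, 330.3, 20.7]
eef_rot: [[0.107, 0.994, -0.001], [0.994, -0.107, -0.0], [-0.0, -0.001, -1.0]]
wrist_force: [1.1, -0.2, -4.1]
gripper_width: 59.9
gripper_force: 56.1
```

Emit:
carry_out(
  plan=[
    [[0,0,0.1],[0,0,0],0.65],
    [[0,0,0.2],[0,0,0],0.65],
    [[0,0,0.2],[0,0,0],0.65],
  ],
)

```text
clock: 24.65
ee_pos: [516.5, 330.6, 19.3]
eef_rot: [[0.107, 0.994, 0.0], [0.994, -0.107, 0.0], [0.0, 0.0, -1.0]]
wrist_force: [0.1, 0.8, -2.6]
gripper_width: 60.2
gripper_force: 56.1
```

Emit:
carry_out(
  plan=[
    [[0,0,0.1],[0,0,0],0.65],
    [[0,0,0.13],[0,0,0],0.65],
    [[0,0,0.13],[0,0,0],0.65],
  ],
)

```text
clock: 24.95
ee_pos: [516.6, 330.6, 18.3]
eef_rot: [[0.107, 0.994, 0.0], [0.994, -0.107, 0.0], [0.0, 0.0, -1.0]]
wrist_force: [-1.3, -0.1, 0.1]
gripper_width: 60.4
gripper_force: 56.8
```

The load has come off, so I'll release, retreat and check all three.

Emit:
carry_out(
  plan=[
    [[0,0,0],[0,0,0],0.8],
    [[0,0,0],[0,0,0],0.95],
    [[0,0,0],[0,0,0],1],
    [[0,0,0],[0,0,0],1],
    [[0,0,0],[0,0,0],1],
  ],
)

```text
clock: 25.45
ee_pos: [516.5, 330.5, 18.0]
eef_rot: [[0.107, 0.994, 0.0], [0.994, -0.107, 0.0], [0.0, 0.0, -1.0]]
wrist_force: [-0.9, 0.8, -1.0]
gripper_width: 84.9
gripper_force: 0.0
```

Emit:
carry_out(
  plan=[
    [[0,0,-2],[0,0,0],1],
    [[0,0,-6],[0,0,0],1],
    [[0,0,-10],[0,0,0],1],
    [[0,0,-15],[0,0,0],1],
    [[0,0,-18],[0,0,0],1],
  ],
)

```text
clock: 25.95
ee_pos: [517.8, 330.8, 201.4]
eef_rot: [[0.107, 0.994, 0.004], [0.994, -0.107, 0.002], [0.003, 0.003, -1.0]]
wrist_force: [0.7, 0.6, 0.5]
gripper_width: 85.5
gripper_force: 0.0
```

Emit:
carry_out(
  plan=[
    [[-3,0,-1],[0,0,0],1],
    [[-6,0,-2],[0,0,0],1],
    [[-6,0,-2],[0,0,0],1],
    [[-6,0,-2],[0,0,0],1],
  ],
)

```text
clock: 26.35
ee_pos: [510.1, 270.3, 218.3]
eef_rot: [[0.109, 0.994, 0.0], [0.994, -0.109, 0.001], [0.001, 0.0, -1.0]]
wrist_force: [-0.8, 0.6, -0.4]
gripper_width: 85.3
gripper_force: 0.0
```

```bash
python3 - <<'E'
from h import *
s=ctrl.state();print(s["clock"],s["ee_pos"],s["wrist_force"],s["gripper_width"],s["gripper_force"])
c,w=snap("wrist","w16")
print(proj(c,local([508.1,250.5,-.105],[(0,80,44),(0,0,119),(0,0,36),(0,-80,71)])))
E
```

```text
26.35 [510.096 270.273 218.341] [-0.772  0.569 -0.438] 85.27507107111086 0.0
[[325.708 143.481]
 [325.873 273.164]
 [326.021 240.086]
 [326.256 345.091]]
```

View pics/w16.png

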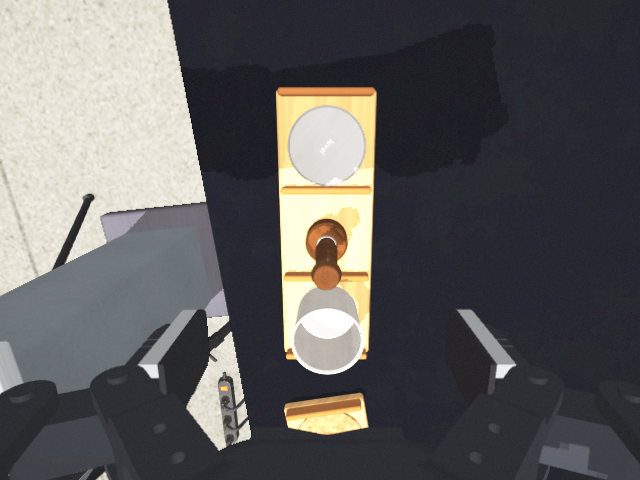

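All three stand upright: the leveller at (327,146) against a predicted (326,143), the needle top at (326,275) against (326,273), and the cup rim at (328,341) against (326,345). All are within about 3 mm of their bay centres, so I'm handing in.

```bash
python3 -c "
from plant import ctrl
print(ctrl.job_done())"
```

```text
the job is handed in; nothing more can be done
None
```

I moved all three tools to the empty rest in reverse order and handed the job in at about 26 s of the 83 s; in the last wrist picture each stood upright within about 3 mm of its bay's centre, but the hand-in returned no verdict.

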